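Probe the bore of a flanged bush

ROBOT

A 7-joint arm with a two-finger parallel gripper is mounted at the origin on a cart in front of the work surface, level with it; the furniture and walls round the work are solid. World frame = base frame: x ahead of the robot, y to its left, z up, the work surface at z = 0. Lengths are in mm, angles in rad, forces in N, time in s.
With the tool pointing down it reaches from about 350 to 900 mm from the base axis. Payload 8.1 kg.
Tool frame: the origin (TCP) lies midway between the tips of the shut fingers; the grasp point (between the pads) lies 19 mm behind it (grasp_offset is the distance from the TCP to the grasp point, in mm); z points along the fingers, y is the line along which they close (so a half turn about z gives the same grasp; the last joint's range is limited). The gripper opens to 85 mm and grips with 20 to 120 N. Pads are 22 mm wide; open, the fingers measure 114 mm over their backs; the gripper's body (76 mm by 85 mm) begins 54 mm behind the grasp point. The pads swing forward as they close: fully open they stand 13 mm farther back than shut.
Start: joints at [1.005, 0.434, 0.025, 1.573, -0.012, 1.134, -0.075], TCP at [279.014, -559.278, 231.323] pointing down, gripper open.
Joint ranges: [-2.62, 2.62], [-0.44, 2.09], [-1.27, 1.32], [0.08, 2.57], [-1.32, 4.46], [0.12, 2], [-2.74, 2.74]. Speed limits (rad/s): [2.22, 2.22, 3.01, 3.01, 3.14, 3.14, 3.14].

INTERFACE

Orientations are given as a unit quaternion [w, x, y, z].
In Python, from bench import read_state, camera, finish_job, grasp_offset gives the robot as it stands.
- The arm moves only by the tool arm_command, never from a script. Its argument "deltas" is a list of rows, each an object with "dp": the shift along the world's x, y, z as a fraction of full scale, a list of three; "angular": the turn, a rotation vector about the world's x, y, z as a fraction of full scale, a list of three. In form: [{"dp": [tx, ty, tz], "angular": [ax, ay, az]}, ...]. A call has 1 to 8 rows; each row is the pose to reach, as a shift and turn from the pose commanded when the call began; what a row does not reach only later rows make up. Full scale, the value 1, is 0.3 m for a shift and 120 degrees for a turn. A row lasts 1/10 s, in which the tool goes at most 50 mm and 8.59 degrees, less where a joint would pass 70% of its speed; a pose out of reach is approached as far as the arm can. A call with a number of a shift or a turn outside -1 to 1 is refused whole. A call with a gripper value outside its range is refused whole. "grip" is the opening, from 0 (shut) to 1 (fully open), set as the call begins (left out, the last holds). The fingers move at their own pace and stop on an object; "squeeze" is the grip in N (left out, the last holds). Time passes only in rows, so rows that repeat a pose let the fingers close. It gives the time, the measured TCP pose, the force, the opening and the grip force at its end, in the units of the state.
- read_state(): the state, without advancing time (a new reading comes with each control period).
- camera(name): name is "scene" or "top" or "wrist"; returns a dict with "image" (420x560x3 uint8, red, green, blue), "z_map" (420x560 float32, mm along the optical axis (not along the pixel's ray), 0 where there is no reading), "K" (3x3 intrinsics, pixels), "origin" and "orientation" of the camera in the world. Camera axes: x right, y down, z forward; pixel columns grow to the right and rows downward; lengths in mm; the calibration is good to about 2 mm. A picture is of the moment at which its call begins.
- finish_job(): hands the job in; it is judged then, once.
The state is a dict: "t": time; "qpos": joint angles; "joint_velocities": joint speeds; "joint_efforts": joint torques, N m; "tcp_pos": TCP position; "tool_rot": TCP orientation; "ft_force": force on the tool from outside, world axes, zero at the start; "torque": the same for the moment, N m; "grip_width": opening from 0.0 (shut) to 1.0 (fully open); "grasp_force": force on a finger pad.
Only numpy, scipy, OpenCV 4.12 (cv2) and the standard library are available. Lean on these libraries where they do the work, as an engineer would, in place of code of your own. Each camera call takes 0.05 s, during which the arm holds its last target. There are 200 camera calls.

TASK

Check the bronze bush: set it flange down inside the blue rim on top of the gauge stand and let go of it, then take the orange-headed probe out of its holder and lower its rod straight down through the bush without ever touching the bush or the stand. Finish while still holding the probe upright and still, the rod centred in the bore and its tip hanging free about midway in the gap between the stand's top plate and its base; leave the black bush, the bearing, the tub and the small carton alone.

Things in the scene. Friction and masses are not known exactly. Their poses are not given: they have to be found in the camera images.
- bronze_bush: The bush to check: bronze/brass coloured, loose, about 0.3 kg, standing flange down on the worktop. Flange 58 mm diameter, 8 mm high; above it a body of 42 mm diameter; 50 mm high overall; straight 22 mm bore right through on its axis. Origin: centre of the underside, on the bore axis; z up along the bore.
- black_bush: A bush of the same shape and size in black plastic, also standing loose on the worktop; not to be used. The two bushes may have swapped places. Origin as for the bronze bush.
- gauge_stand: Fixed stand: dark square base 124 x 124 x 12 mm with a white disc in the middle, four 12 mm pillars 50 mm either way from the axis, aluminium top plate from 60 to 72 mm height with a 34 mm through hole. Open gap between base and plate from 12 to 60 mm height. Origin: centre of the underside on the worktop, on the axis of the hole; z up, x and y along the sides.
- seat (a point): Centre of the top plate's upper face, 72 mm above the stand's origin, amid a blue rim of 65 mm inner and 78 mm outer diameter, 5 mm high, that locates the bush flange. A seated bush has its origin at this height and its top 50 mm higher.
- probe_holder: Fixed holder: grey round foot of 76 mm diameter and an upright steel tube, 30 mm outer and 16 mm inner diameter, whose top edge is 127 mm above the worktop. Origin: centre of the underside, on the tube's axis; z up.
- probe: The probe, loose, about 0.15 kg, upright in the holder's tube, collar resting on the tube's top, tip then 17 mm above the worktop. Steel rod 10 mm diameter from 0 to 110 mm above the tip; dark collar 25 mm diameter, 110 to 118 mm. Origin: the tip (lower end) of the rod, on its axis; z up along the rod, x and y square to the flats of its head.
- probe_head (a point): Centre of the probe's orange square head, 26 x 26 x 44 mm, 140 mm above the tip on the rod's axis (head from 118 to 162 mm, black cap with green lamp above to 169 mm). Grip here across two facing flats. Axes as the probe's.
- bearing: Steel ball bearing lying flat at the right, behind the probe holder, loose, 62 mm diameter, 16 mm high; a bystander. Origin: centre of the underside.
- tub: White tub with a blue lid, loose, 68 mm diameter, 53 mm high, behind the work; a bystander. Origin: centre of the underside.
- small_carton: Small brown printed carton, loose, 64 x 63 x 63 mm, behind the work; a bystander. Origin: centre of the underside.
Not all that is in view belongs to the job. Of the things like the probe, leave any that is pink, red or yellow; of the rest the larger one is meant.

How it is judged (in metres and radians):
On the way, in this order (a step that is already met when the one before it is completed fails the run):
1. the bronze bush sits flat inside the rim of the gauge stand, let go, while the probe is still in its holder (horizontal distance between bronze_bush and gauge_stand below 0.006 m and z of bronze_bush in the frame of gauge_stand between 0.07 and 0.0745 m and angle between bronze_bush's own z axis and vertical below 0.05 rad and contact force between the fingers and bronze_bush below 0.1 N and linear speed of bronze_bush below 0.02 m/s and horizontal distance between probe and probe_holder below 0.02 m and height (world z) of probe below 0.05 m), for 0.2 s.
2. the probe is lifted in the fingers until its tip is above the level of the bush's top (height (world z) of probe above 0.124 m and contact force between the fingers and probe above 1 N), for 0.1 s.
At the end, for the whole second after the job is handed in: Bronze bush flat inside the rim (6 mm of its axis, 2.5 mm of the plate, 0.05 rad), fingers off it; probe held in the fingers, still, upright within 0.05 rad, tip within 4 mm of the bore axis and 24 to 48 mm above the stand's underside, touching neither bush nor stand (horizontal distance between bronze_bush and gauge_stand below 0.006 m and z of bronze_bush in the frame of gauge_stand between 0.07 and 0.0745 m and angle between each of bronze_bush, probe's own z axis and vertical below 0.05 rad and contact force between the fingers and bronze_bush below 0.1 N and horizontal distance between probe and bronze_bush below 0.004 m and z of probe in the frame of gauge_stand between 0.024 and 0.048 m and contact force between probe and bronze_bush below 0.2 N and contact force between probe and gauge_stand below 0.2 N and contact force between the fingers and probe above 1 N and linear speed of each of probe, bronze_bush below 0.02 m/s); the arm keeps its last pose, push and grip.
It fails at once if the probe touches the bronze bush or the gauge stand (more than 0.3 N) (contact force between probe and bronze_bush above 0.3 N or contact force between probe and gauge_stand above 0.3 N).
It fails at once if the black bush, the bearing, the tub or the small carton is moved by more than 2 cm (distance of any of black_bush, bearing, tub, small_carton from where it was at the start of the episode above 0.02 m).
It also fails if it takes over 50 s, if anything falls off the work surface, if the arm or the gripper's body presses on something with over 40 N, if the wrist force passes 120 N, or if a joint passes its speed limit or range.

## Working session

There is one attempt and no reset: what is moved stays moved. The work goes in short steps, Python scripts to look and compute and a tool call to move; the robot and the scene stay as the last step left them, time stands still between calls to the robot, and variables do not carry over. Pictures are saved under pics/ and viewed, at most 13 in all, crops included, and the job is handed in when it is done.

Besides the shell and the picture viewer there is one more tool, called after "Emit:" in YAML: its name, and indented under it one key for each argument. arm_command: Moves the arm, as the interface text tells. Shift numbers are shares of 0.3 m and turn numbers shares of 120 degrees, none past 1 either way. Its arguments: {"type":"object","properties":{"deltas":{"type":"array"},"grip":{"type":"number"},"squeeze":{"type":"number"}},"required":["deltas"]}

```bash
mkdir -p pics; cat > h.py <<'E'
import numpy as np, cv2
from scipy.spatial.transform import Rotation as R
from bench import read_state, camera, finish_job, grasp_offset
def grab(n,save=None):
    c=camera(n)
    if save:
        cv2.imwrite('pics/'+save+'.png',c['image'][:,:,::-1]); np.savez('pics/'+save+'.npz',**{k:np.array(v) for k,v in c.items()})
    return c
def rot(c):
    q=np.array(c['orientation'],float)
    return q if q.shape==(3,3) else R.from_quat(q[[1,2,3,0]]).as_matrix()
def cloud(c):
    z=np.array(c['z_map'],float);K=np.array(c['K']);v,u=np.mgrid[:z.shape[0],:z.shape[1]]
    p=np.stack([(u-K[0,2])/K[0,0]*z,(v-K[1,2])/K[1,1]*z,z],-1)
    return p@rot(c).T+np.array(c['origin'])
E
python3 - <<'E'
from h import *
print(read_state(),grasp_offset)
a=grab('scene','scene');b=grab('top','top')
for c in(a,b):print(c['K'],c['origin'],c['orientation'])
cv2.imwrite('pics/both.png',cv2.resize(np.hstack([a['image'],b['image']])[:,:,::-1],(800,300),interpolation=cv2.INTER_AREA))
E
```

```text
{'t': 0.0, 'qpos': array([ 1.00542299,  0.43521532,  0.02501792,  1.57408824, -0.01161796,
        1.13399629, -0.07508938]), 'joint_velocities': array([ 0.0010874 , -0.00186883, -0.00059092, -0.00039612, -0.00031698,
       -0.00076616,  0.00205534]), 'joint_efforts': array([-3.12028542e-04, -6.70463490e+01,  1.02506485e+00, -3.16216028e+01,
        1.56686443e-02,  1.23402159e-02,  1.09849043e-04]), 'tcp_pos': array([ 278.72853609, -558.84899981,  230.5346699 ]), 'tool_rot': array([-7.40242341e-04,  9.73361355e-01,  2.29275082e-01, -2.48560170e-04]), 'ft_force': array([-0.10420632,  0.03910802,  0.35142522]), 'torque': array([-0.06215052,  0.05586264, -0.05434724]), 'grasp_force': 0.0, 'grip_width': 1.0030228063603568} 18.700000000000003
[[381.43907413   0.         280.41272236]
 [  0.         381.43907413 200.14501346]
 [  0.           0.           1.        ]] [  39.98394549 -565.923481    607.41100238] [-0.44294808  0.8096643  -0.34037309  0.17996356]
[[533.97270146   0.         270.74547425]
 [  0.         533.97270146 221.25019009]
 [  0.           0.           1.        ]] [ 295.0458626   -22.26871395 1632.26944735] [-0.06605963  0.71272349 -0.69480831  0.07001966]
```

View pics/top.png

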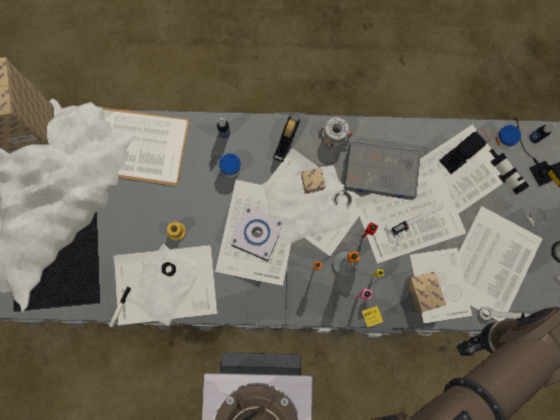

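View pics/scene.png

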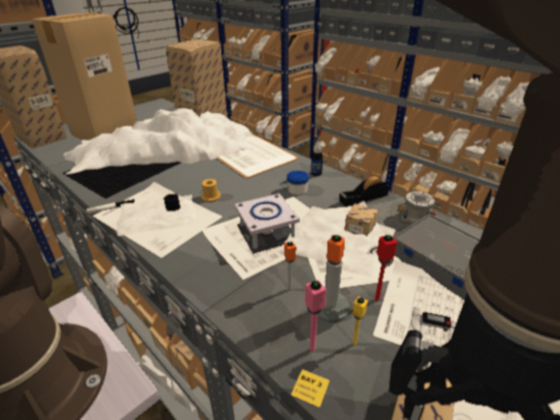

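The top view shows the bronze bush at (176,230), the black bush at (168,269) and the stand at (257,232). The probe-like things are orange large (353,257), orange small (317,265), red (371,229), yellow (380,272) and pink (366,294). Red, yellow and pink are excluded, so the larger orange one, at (353,257) in top and (335,250) in scene, fits. I'll confirm it in a crop and measure.

```bash
python3 - <<'E'
from h import *
for n,pts in(('top',dict(bronze=(176,230),black=(168,269),stand=(257,232),probeL=(353,257),probeS=(317,265),red=(371,229),yel=(380,272),pink=(366,294))),('scene',dict(bronze=(210,190),stand=(268,210),L=(335,250),S=(290,250)))):
    c=dict(np.load(f'pics/{n}.npz'));P=cloud(c)
    for k,(u,v) in pts.items():
        w=P[v-8:v+9,u-8:u+9].reshape(-1,3); h=w[:,2].max(); s=w[w[:,2]>h-12]
        print(n,k,w[len(w)//2].round(),h.round(),s.mean(0).round(1),len(s))
t=cv2.imread('pics/top.png');s=cv2.imread('pics/scene.png')
cv2.imwrite('pics/crop.png',np.hstack([cv2.resize(s[220:370,270:410],(400,428),interpolation=2),cv2.resize(t[195:315,290:402],(400,428),interpolation=2)]))
E
```

```text
top bronze [578. 265.   4.] 1632.0 [ 295.   -22.3 1632.3] 1
top black [455. 280.  15.] 1632.0 [ 295.   -22.3 1632.3] 2
top stand [575.  14.  21.] 1632.0 [ 295.   -22.3 1632.3] 1
top probeL [ 485. -255.  180.] 1632.0 [ 295.   -22.3 1632.3] 1
top probeS [ 466. -161.  125.] 1632.0 [ 295.   -22.3 1632.3] 1
top red [ 566. -307.  170.] 1632.0 [ 295.   -22.3 1632.3] 2
top yel [ 452. -342.  115.] 1632.0 [ 295.   -22.3 1632.3] 1
top pink [ 386. -292.  166.] 1632.0 [ 295.   -22.3 1632.3] 4
scene bronze [562. 245.  36.] 607.0 [  40.  -565.9  607.4] 1
scene stand [580.  20.  64.] 78.0 [574.5  12.5  71.9] 226
scene L [ 475. -265.  164.] 607.0 [  40.  -565.9  607.4] 1
scene S [ 459. -170.  118.] 128.0 [ 463.  -166.   123.1] 92
```

View pics/crop.png

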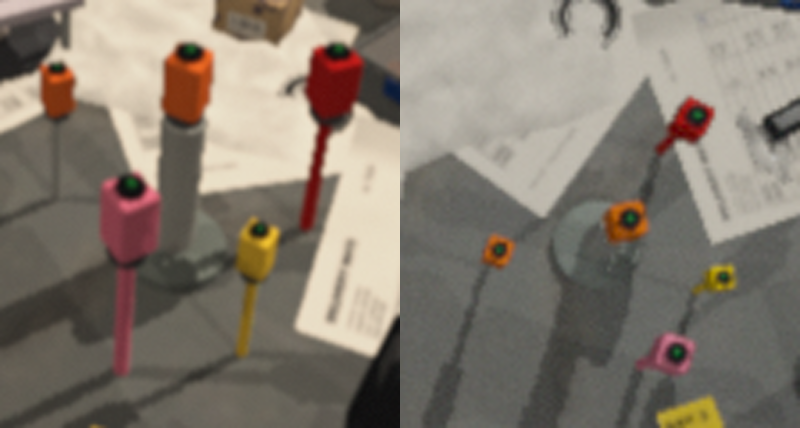

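The crop confirms it: the large orange head, (188,80) in the left half, sits in the steel tube holder. The small orange one at (57,90) stands on a thin rod, and the others are pink, red and yellow. Moving now.

Emit:
arm_command:
  deltas:
    - {"dp": [0, 0, 0.25], "angular": [0, 0, 0]}
    - {"dp": [0.1, 0.2, 0.27], "angular": [0, 0, 0.07]}
    - {"dp": [0.3, 0.9, 0.3], "angular": [0, 0, 0.53]}
    - {"dp": [0.3, 0.9, 0.3], "angular": [0, 0, 0.53]}
    - {"dp": [0.3, 0.9, 0.3], "angular": [0, 0, 0.53]}
    - {"dp": [0.3, 0.9, 0.3], "angular": [0, 0, 0.53]}
    - {"dp": [0.3, 0.9, 0.3], "angular": [0, 0, 0.53]}
    - {"dp": [0.3, 0.9, 0.3], "angular": [0, 0, 0.53]}
  grip: 1

```text
t: 0.9
tcp_pos: [371.2, -283.4, 322.1]
tool_rot: [0.0, 0.723, 0.69, 0.001]
ft_force: [0.9, -0.5, -0.2]
grip_width: 0.999
grasp_force: 0.0
```

```bash
python3 - <<'E'
from h import *
c=grab('wrist','w1');print(c['origin'],c['K'][0],rot(c).round(3),read_state()['tcp_pos'])
P=cloud(c);print(P[::60,::80].round().astype(int).tolist())
E
```

```text
[ 374.30155144 -211.5770726   464.90380415] [325.90417615   0.         279.92725485] [[ 0.999 -0.046 -0.012]
 [-0.047 -0.958 -0.285]
 [ 0.001  0.285 -0.959]] [ 370.07293674 -286.39720854  321.73101153]
[[[53, -64, 27], [133, -60, 0], [109, 64, -405], [332, -69, 0], [431, -74, 1], [531, -78, -1], [620, -88, 18]], [[16, -123, 3], [118, -127, 0], [109, -73, -347], [327, -137, 2], [431, -142, -1], [535, -147, 0], [629, -154, 17]], [[-774, -166, -932], [-443, -182, -927], [-118, -197, -935], [320, -212, -1], [430, -217, 0], [539, -222, 1], [640, -227, 14]], [[-848, -413, -934], [-502, -429, -934], [-156, -446, -935], [313, -295, -1], [429, -300, 0], [478, -269, 180], [659, -311, 1]], [[-921, -684, -925], [-559, -702, -926], [-195, -720, -928], [305, -388, -2], [428, -393, -1], [549, -399, 0], [672, -405, -1]], [[-1012, -990, -926], [-630, -1010, -930], [329, -271, 363], [297, -490, 0], [419, -459, 61], [414, -276, 363], [684, -509, 0]], [[299, -269, 394], [315, -274, 389], [343, -266, 399], [114, -1400, -935], [425, -613, 0], [400, -268, 401], [428, -280, 388]]]
```

Emit:
arm_command:
  deltas:
    - {"dp": [0.5, 1, 0], "angular": [0, 0, 0]}
    - {"dp": [0.5, 1, 0], "angular": [0, 0, 0]}
    - {"dp": [0.5, 1, 0], "angular": [0, 0, 0]}
    - {"dp": [0.5, 1, 0], "angular": [0, 0, 0]}
    - {"dp": [0.5, 1, 0], "angular": [0, 0, 0]}
    - {"dp": [0.5, 1, 0], "angular": [0, 0, 0]}
    - {"dp": [0.5, 1, 0], "angular": [0, 0, 0]}
    - {"dp": [0.5, 1, 0], "angular": [0, 0, 0]}

```text
t: 1.75
tcp_pos: [520.2, 15.5, 320.8]
tool_rot: [-0.001, 0.727, 0.686, 0.001]
ft_force: [0.1, 0.0, 0.4]
grip_width: 1.002
grasp_force: 0.0
```

```bash
python3 - <<'E'
from h import *
c=grab('wrist','w2');print(c['origin'],read_state()['tcp_pos'])
a=cv2.imread('pics/w1.png');b=cv2.imread('pics/w2.png');cv2.imwrite('pics/w12.png',cv2.resize(np.hstack([a,b]),(800,300),interpolation=3))
E
```

```text
[524.37740837  87.05619195 463.74543453] [519.50384433  12.49183596 320.61519854]
```

View pics/w12.png

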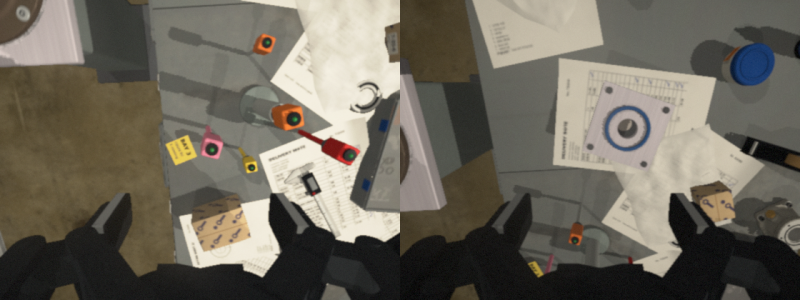

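w1 (left half) shows the large orange head at (288,118). w2 (right half) shows the stand rim and hole at (628,127). Now a look at the bronze bush from close by.

Emit:
arm_command:
  deltas:
    - {"dp": [0.17, 0.7, -0.2], "angular": [0, 0, 0]}
    - {"dp": [0.17, 0.7, -0.2], "angular": [0, 0, 0]}
    - {"dp": [0.17, 0.7, -0.2], "angular": [0, 0, 0]}
    - {"dp": [0.17, 0.7, -0.2], "angular": [0, 0, 0]}
    - {"dp": [0.17, 0.7, -0.2], "angular": [0, 0, 0]}
    - {"dp": [0.17, 0.7, -0.2], "angular": [0, 0, 0]}
    - {"dp": [0.17, 0.7, -0.2], "angular": [0, 0, 0]}

```text
t: 2.5
tcp_pos: [570.3, 218.8, 260.6]
tool_rot: [0.0, 0.729, 0.684, -0.001]
ft_force: [-1.3, -1.5, 1.0]
grip_width: 0.999
grasp_force: 0.0
```

```bash
python3 - <<'E'
from h import *
c=grab('wrist','w3');print(c['origin'],read_state()['tcp_pos'])
P=cloud(c);m=(P[...,2]>-2)
hsv=cv2.cvtColor(c['image'],cv2.COLOR_RGB2HSV)
near=(abs(P[...,0]-575)<60)&(abs(P[...,1]-258)<60)
for h in (30,40,45,55,):
    s=P[near&(P[...,2]>h)&(P[...,2]<80)];print(h,len(s),s.mean(0).round(1) if len(s) else '')
s=P[near&(P[...,2]>45)&(P[...,2]<56)]
print(s.min(0),s.max(0),np.median(s,0),cv2.minEnclosingCircle(s[:,:2].astype(np.float32)))
E
```

```text
[575.04885857 290.90617258 403.27603305] [570.56932148 218.10078943 261.07476944]
30 920 [573.3 264.5  49.4]
40 891 [573.3 264.7  49.8]
45 881 [573.3 264.7  49.9]
55 0 
[552.71643063 243.90939662  45.14686261] [593.5171053  284.76987893  52.27562132] [573.20062719 264.96723751  49.96494801] ((573.4712524414062, 264.30804443359375), 20.84619903564453)
```

View pics/w3.png

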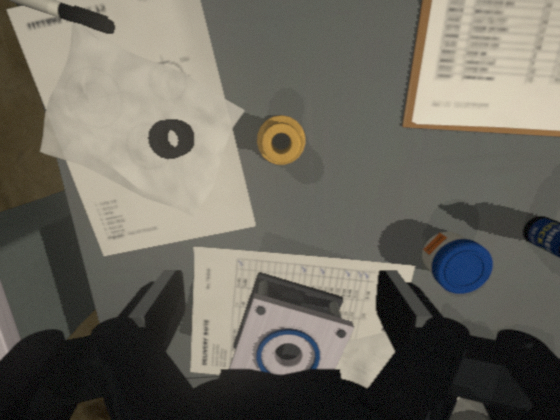

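w3 shows the bronze bush at (281,140), the black bush at (171,138), the stand at (288,350) and the tub at (460,265). Fitting the stand and probe from the saved views.

```bash
cat >> h.py <<'E'
def fit(p):
    p=p[:,:2];A=np.c_[2*p,np.ones(len(p))];k=np.ones(len(p),bool)
    for _ in range(6):
        s=np.linalg.lstsq(A[k],(p[k]**2).sum(1),rcond=None)[0];r=np.sqrt(s[2]+s[:2]@s[:2])
        d=abs(np.hypot(*(p-s[:2]).T)-r);k=d<max(3*np.median(d),1)
    return s[:2].round(2),r.round(2),k.sum()
def onplane(c,mask,z):
    K=np.array(c['K']);v,u=np.nonzero(mask);d=np.c_[(u-K[0,2])/K[0,0],(v-K[1,2])/K[1,1],np.ones(len(u))]@rot(c).T
    o=np.array(c['origin']);return o+d*((z-o[2])/d[:,2])[:,None]
E
python3 - <<'E'
from h import *
for n in('w2','w3','top','scene'):
    c=dict(np.load(f'pics/{n}.npz'));P=cloud(c);h=cv2.cvtColor(c['image'],cv2.COLOR_RGB2HSV)
    near=np.hypot(P[...,0]-575,P[...,1]-12)<50
    m=near&(h[...,0]>95)&(h[...,0]<125)&(h[...,1]>110)&(P[...,2]>60)
    q=onplane(c,m,77)
    print(n,m.sum(),'rim z',np.median(P[m][:,2]).round(1),'fit',fit(q),fit(P[m]))
    pl=near&(P[...,2]>66)&(P[...,2]<75)&(h[...,1]<60);
    if pl.sum()>50:print('plate',np.median(P[pl],0), cv2.minAreaRect(P[pl][:,:2].astype(np.float32)))
    hole=near&(np.hypot(P[...,0]-575,P[...,1]-12)<25)&(P[...,2]<60)
    print('hole n',hole.sum())
for n in('w1','w2','top','scene'):
    c=dict(np.load(f'pics/{n}.npz'));P=cloud(c);h=cv2.cvtColor(c['image'],cv2.COLOR_RGB2HSV)
    near=np.hypot(P[...,0]-483,P[...,1]+258)<35
    t=near&(P[...,2]>172)&(P[...,2]<182)
    if t.sum()>20:print(n,'headtop',t.sum(),np.median(P[t],0).round(1),cv2.minAreaRect(P[t][:,:2].astype(np.float32)))
    k=near&(P[...,2]>182)&(P[...,2]<190)
    if k.sum()>5:print(n,'cap',k.sum(),P[k].mean(0).round(1))
E
```

```text
w2 810 rim z 77.8 fit (array([ 710.98, -138.95]), np.float64(208.27), np.int64(742)) (array([566.03,  13.09]), np.float64(35.16), np.int64(534))
plate [581.28786129  13.31305845  72.16060344] ((575.2134399414062, 11.997726440429688), (99.80000305175781, 98.4362564086914), 86.88523864746094)
hole n 501
w3 384 rim z 77.0 fit (array([566.2 ,  15.02]), np.float64(35.15), np.int64(384)) (array([566.14,  15.  ]), np.float64(35.17), np.int64(384))
plate [580.9402682   22.290673    72.10147559] ((574.0067749023438, 24.00629425048828), (99.81196594238281, 75.56010437011719), 4.811619281768799)
hole n 2
top 69 rim z 76.0 fit (array([566.52,  13.45]), np.float64(35.3), np.int64(69)) (array([566.71,  13.57]), np.float64(35.33), np.int64(67))
plate [580.85673679   9.09972451  71.23177815] ((574.39697265625, 12.844253540039062), (98.29483795166016, 96.3817138671875), 34.98080825805664)
hole n 95
scene 19 rim z 76.6 fit (array([562.33,  10.07]), np.float64(35.14), np.int64(19)) (array([562.95,  10.57]), np.float64(35.13), np.int64(19))
plate [578.84159651   8.97159166  70.9677856 ] ((575.0775146484375, 10.649147033691406), (96.295654296875, 98.30741882324219), 67.22872161865234)
hole n 68
w1 headtop 601 [ 480.9 -254.6  178.7] ((486.1589660644531, -257.54315185546875), (26.00810432434082, 26.345012664794922), 13.471170425415039)
w1 cap 305 [ 486.2 -257.5  183.4]
top headtop 62 [ 484.8 -256.2  178.7] ((486.6734313964844, -255.8555145263672), (25.591379165649414, 25.7856502532959), 13.906327247619629)
top cap 23 [ 488.3 -254.7  184. ]
scene headtop 138 [ 479.6 -262.4  177.9] ((485.0649719238281, -258.5934753417969), (25.636343002319336, 25.79996681213379), 10.617898941040039)
scene cap 28 [ 484.5 -259.3  183.2]
```

Emit:
arm_command:
  deltas:
    - {"dp": [0.009, 0.155, -0.25], "angular": [0, 0, 0]}
    - {"dp": [0.009, 0.155, -0.4], "angular": [0, 0, 0]}
    - {"dp": [0.009, 0.155, -0.53], "angular": [0, 0, 0]}
    - {"dp": [0.009, 0.155, -0.53], "angular": [0, 0, 0]}
    - {"dp": [0.009, 0.155, -0.53], "angular": [0, 0, 0]}
    - {"dp": [0.009, 0.155, -0.53], "angular": [0, 0, 0]}
    - {"dp": [0.009, 0.155, -0.53], "angular": [0, 0, 0]}

```text
t: 3.25
tcp_pos: [574.3, 266.7, 104.7]
tool_rot: [0.001, 0.729, 0.684, 0.002]
ft_force: [-0.2, -0.2, 0.9]
grip_width: 1.001
grasp_force: 0.0
```

```bash
python3 - <<'E'
from h import *
c=grab('wrist','w4');print(c['origin'],read_state()['tcp_pos'])
P=cloud(c)
near=(abs(P[...,0]-573)<60)&(abs(P[...,1]-264)<60)
s=P[near&(P[...,2]>45)&(P[...,2]<56)]
print(np.median(s,0),cv2.minEnclosingCircle(s[:,:2].astype(np.float32)))
E
```

```text
[578.35394037 338.42655209 247.52536463] [574.17625671 266.9302338  104.62671751]
[573.58608518 265.95820096  49.98766139] ((573.4862060546875, 264.5548095703125), 20.820425033569336)
```

Emit:
arm_command:
  deltas:
    - {"dp": [-0.003, -0.008, -0.08], "angular": [0, 0, 0]}
    - {"dp": [-0.003, -0.008, -0.16], "angular": [0, 0, 0]}
    - {"dp": [-0.003, -0.008, -0.23], "angular": [0, 0, 0]}
    - {"dp": [-0.003, -0.008, -0.28], "angular": [0, 0, 0]}
    - {"dp": [-0.003, -0.008, -0.295], "angular": [0, 0, 0]}
    - {"dp": [-0.003, -0.008, -0.295], "angular": [0, 0, 0]}

```text
t: 3.9
tcp_pos: [572.0, 264.9, 14.1]
tool_rot: [0.0, 0.729, 0.685, 0.0]
ft_force: [-0.4, -0.7, 0.1]
grip_width: 0.998
grasp_force: 0.0
```

Emit:
arm_command:
  deltas:
    - {"dp": [0, 0, 0], "angular": [0, 0, 0]}
    - {"dp": [0, 0, 0], "angular": [0, 0, 0]}
    - {"dp": [0, 0, 0], "angular": [0, 0, 0]}
    - {"dp": [0, 0, 0], "angular": [0, 0, 0]}
    - {"dp": [0, 0, 0], "angular": [0, 0, 0]}
    - {"dp": [0, 0, 0], "angular": [0, 0, 0]}
    - {"dp": [0, 0, 0], "angular": [0, 0, 0]}
    - {"dp": [0, 0, 0], "angular": [0, 0, 0]}
  grip: 0
  squeeze: 40

```text
t: 4.7
tcp_pos: [572.7, 265.2, 15.0]
tool_rot: [0.0, 0.729, 0.685, 0.001]
ft_force: [0.8, -0.9, 5.5]
grip_width: 0.484
grasp_force: 40.1
```

Emit:
arm_command:
  deltas:
    - {"dp": [0, 0, 0.12], "angular": [0, 0, 0]}
    - {"dp": [0, 0, 0.25], "angular": [0, 0, 0]}
    - {"dp": [0, 0, 0.4], "angular": [0, 0, 0]}
    - {"dp": [-0.01, -0.1, 0.4], "angular": [0, 0, 0]}
    - {"dp": [-0.02, -0.24, 0.4], "angular": [0, 0, 0]}
    - {"dp": [-0.023, -0.38, 0.4], "angular": [0, 0, 0]}
    - {"dp": [-0.023, -0.42, 0.4], "angular": [0, 0, 0]}
    - {"dp": [-0.023, -0.42, 0.4], "angular": [0, 0, 0]}

```text
t: 5.5
tcp_pos: [565.0, 135.2, 133.6]
tool_rot: [0.001, 0.73, 0.683, -0.001]
ft_force: [0.4, -0.5, -2.8]
grip_width: 0.481
grasp_force: 41.9
```

```bash
python3 - <<'E'
from h import *
s=read_state();print(s['tcp_pos'],s['grasp_force'],s['grip_width'])
for n in('wrist','top'):
    c=grab(n,n+'5');P=cloud(c);h=cv2.cvtColor(c['image'],cv2.COLOR_RGB2HSV)
    near=np.hypot(P[...,0]-566,P[...,1]-14)<50
    m=near&(h[...,0]>95)&(h[...,0]<125)&(h[...,1]>110)&(P[...,2]>60)&(P[...,2]<85)
    print(n,m.sum(),fit(P[m]) if m.sum()>10 else '')
    t=s['tcp_pos'];b=(abs(P[...,0]-t[0])<25)&(abs(P[...,1]-t[1])<40)&(h[...,0]>15)&(h[...,0]<32)&(h[...,1]>120)&(P[...,2]>150)
    if b.sum():print('bush',b.sum(),P[b].mean(0),P[b].min(0),P[b].max(0))
E
```

```text
[565.01188619 135.19484695 133.62681291] 41.938569489866495 0.4814870339776414
wrist 268 (array([566.02,  17.38]), np.float64(33.9), np.int64(268))
bush 8714 [565.08574238 137.59270533 165.56821417] [543.41986631 114.47487842 150.00284071] [588.42311857 156.02192288 229.39223906]
top 36 (array([566.67,  13.42]), np.float64(35.45), np.int64(36))
```

View pics/wrist5.png

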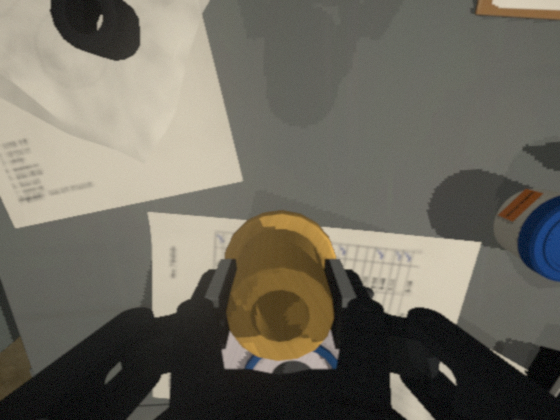

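w5 shows the bronze bush upright between the pads at (280,290), with the rim behind it at (290,360). Moving over the stand.

Emit:
arm_command:
  deltas:
    - {"dp": [0.004, -0.12, 0], "angular": [0, 0, 0]}
    - {"dp": [0.004, -0.25, 0], "angular": [0, 0, 0]}
    - {"dp": [0.004, -0.35, 0], "angular": [0, 0, 0]}
    - {"dp": [0.004, -0.4, 0], "angular": [0, 0, 0]}
    - {"dp": [0.004, -0.405, -0.05], "angular": [0, 0, 0]}
    - {"dp": [0.004, -0.405, -0.1], "angular": [0, 0, 0]}
    - {"dp": [0.004, -0.405, -0.115], "angular": [0, 0, 0]}
    - {"dp": [0.004, -0.405, -0.115], "angular": [0, 0, 0]}

```text
t: 6.4
tcp_pos: [565.4, 19.0, 98.4]
tool_rot: [-0.001, 0.728, 0.686, -0.0]
ft_force: [-0.3, 0.2, -2.5]
grip_width: 0.482
grasp_force: 41.9
```

```bash
python3 - <<'E'
from h import *
s=read_state();print(s['tcp_pos'],s['ft_force'])
c=grab('wrist','w6');P=cloud(c);h=cv2.cvtColor(c['image'],cv2.COLOR_RGB2HSV)
m=(np.hypot(P[...,0]-566,P[...,1]-14)<50)&(h[...,0]>95)&(h[...,0]<125)&(h[...,1]>110)&(P[...,2]>60)&(P[...,2]<85)
print(m.sum(),fit(P[m]))
bz=(h[...,0]>12)&(h[...,0]<32)&(h[...,1]>110)&(np.hypot(P[...,0]-566,P[...,1]-14)<45)
for lo,hi in((85,93),(126,136)):
    b=bz&(P[...,2]>lo)&(P[...,2]<hi)&(P[...,1]>14); q=P[b]
    if b.sum()>20:print(lo,b.sum(),q.max(0),q.min(0),np.median(q[:,2]),cv2.minEnclosingCircle(q[:,:2].astype(np.float32)))
E
```

```text
[565.427158    19.0091537   98.37269239] [-0.30915925  0.2465637  -2.49703152]
1088 (array([566.73,  14.6 ]), np.float64(34.56), np.int64(1088))
85 2437 [593.32434968  47.41327043  92.99384779] [538.08270758  15.72373181  85.13764956] 91.21573119560088 ((565.7191772460938, 23.860074996948242), 27.688270568847656)
126 4383 [595.50984476  39.83667963 135.52953613] [544.16625417  14.01111272 126.02926232] 133.1418134715314 ((569.43212890625, 21.35930824279785), 26.172765731811523)
```

View pics/w6.png

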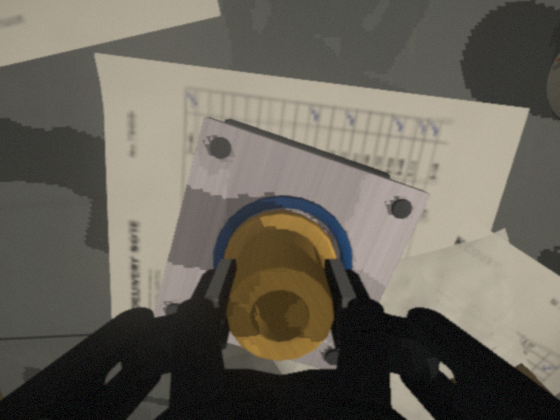

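w6 shows the bush at (280,285) above the rim, which is centred near (284,262). The bush is about 4.5 mm too far towards +y.

Emit:
arm_command:
  deltas:
    - {"dp": [0.003, -0.015, 0], "angular": [0, 0, 0]}
    - {"dp": [0.003, -0.015, 0], "angular": [0, 0, 0]}
    - {"dp": [0.003, -0.015, 0], "angular": [0, 0, 0]}

```text
t: 6.75
tcp_pos: [567.3, 12.6, 99.7]
tool_rot: [0.0, 0.729, 0.685, 0.0]
ft_force: [0.1, 0.1, -2.9]
grip_width: 0.486
grasp_force: 41.9
```

```bash
cat > m.py <<'E'
from h import *
from scipy.optimize import least_squares
s=read_state();print(s['tcp_pos'],s['ft_force'])
c=grab('wrist','w7');P=cloud(c);h=cv2.cvtColor(c['image'],cv2.COLOR_RGB2HSV)
b=(h[...,0]>95)&(h[...,0]<125)&(h[...,1]>110)&(np.hypot(P[...,0]-566,P[...,1]-14)<50)&(P[...,2]>65)&(P[...,2]<85)
def outer(m,z,r,c0):
    q=onplane(c,m,z)[:,:2]-c0; a=np.round(np.degrees(np.arctan2(q[:,1],q[:,0]))/4)*4; d=np.hypot(*q.T)
    e=np.array([q[a==k][d[a==k].argmax()] for k in np.arange(32,150,4) if (a==k).sum()>2])
    f=least_squares(lambda t:np.hypot(*(e-t).T)-r,[0,0],loss='soft_l1')
    return (f.x+c0).round(2),np.abs(f.fun).mean().round(2),len(e)
print('rim',outer(b,77,39,np.array([566.5,14])))
z=s['tcp_pos'][2]-15+8
m=(h[...,0]>12)&(h[...,0]<32)&(h[...,1]>110)&(abs(P[...,2]-z)<5)&(np.hypot(P[...,0]-566,P[...,1]-14)<50)
print('flange',np.median(P[m][:,2]),outer(m,z,29,np.array([566.5,16])))
E
python3 m.py
```

```text
[567.33348546  12.62853258  99.74369925] [ 0.13926661  0.09665731 -2.87226349]
rim (array([566.1 ,  12.11]), np.float64(0.18), 23)
flange 92.67889097060716 (array([567.09,  12.53]), np.float64(0.24), 30)
```

Emit:
arm_command:
  deltas:
    - {"dp": [-0.003, -0.001, -0.01], "angular": [0, 0, 0]}
    - {"dp": [-0.003, -0.001, -0.02], "angular": [0, 0, 0]}
    - {"dp": [-0.003, -0.001, -0.03], "angular": [0, 0, 0]}
    - {"dp": [-0.003, -0.001, -0.038], "angular": [0, 0, 0]}
    - {"dp": [-0.003, -0.001, -0.043], "angular": [0, 0, 0]}
    - {"dp": [-0.003, -0.001, -0.043], "angular": [0, 0, 0]}

```text
t: 7.4
tcp_pos: [565.9, 12.5, 87.0]
tool_rot: [0.0, 0.729, 0.685, -0.0]
ft_force: [-4.7, -0.8, 6.6]
grip_width: 0.487
grasp_force: 42.7
```

```bash
python3 m.py
```

```text
[565.91589018  12.48006304  87.04686839] [-4.74288954 -0.82022423  6.61179491]
rim (array([566.22,  12.15]), np.float64(0.16), 24)
flange 80.05649218133392 (array([565.56,  12.43]), np.float64(0.23), 30)
```

Emit:
arm_command:
  deltas:
    - {"dp": [0, 0, 0], "angular": [0, 0, 0]}
    - {"dp": [0, 0, 0], "angular": [0, 0, 0]}
    - {"dp": [0, 0, 0], "angular": [0, 0, 0]}
    - {"dp": [0, 0, 0], "angular": [0, 0, 0]}
    - {"dp": [0, 0, 0], "angular": [0, 0, 0]}
    - {"dp": [0, 0, 0], "angular": [0, 0, 0]}
  grip: 1

```text
t: 8.05
tcp_pos: [566.2, 12.5, 86.4]
tool_rot: [0.0, 0.729, 0.685, 0.0]
ft_force: [0.1, 0.3, 0.4]
grip_width: 1.0
grasp_force: 0.0
```

Emit:
arm_command:
  deltas:
    - {"dp": [0, 0, 0.05], "angular": [0, 0, 0]}
    - {"dp": [0, 0, 0.15], "angular": [0, 0, 0]}
    - {"dp": [0, 0, 0.3], "angular": [0, 0, 0]}
    - {"dp": [0, 0, 0.45], "angular": [0, 0, 0]}
    - {"dp": [0, -0.15, 0.5], "angular": [0, 0, 0]}
    - {"dp": [0, -0.17, 0.5], "angular": [0, 0, 0]}
    - {"dp": [0, -0.17, 0.5], "angular": [0, 0, 0]}

```text
t: 8.75
tcp_pos: [566.2, -40.6, 237.5]
tool_rot: [0.001, 0.73, 0.684, 0.0]
ft_force: [0.3, -0.1, 0.1]
grip_width: 1.001
grasp_force: 0.0
```

```bash
cat > n.py <<'E'
from h import *
from scipy.optimize import least_squares
def edge(c,m,z,r,c0,q=None):
    q=onplane(c,m,z)[:,:2]-c0; a=np.round(np.degrees(np.arctan2(q[:,1],q[:,0]))/6)*6; d=np.hypot(*q.T)
    e=np.array([q[a==k][d[a==k].argmax()] for k in np.unique(a) if (a==k).sum()>2])
    f=least_squares(lambda t:np.hypot(*(e-t).T)-r,[0,0],loss='soft_l1')
    return (f.x+c0).round(2),np.abs(f.fun).mean().round(2),len(e)
def measure(c):
    P=cloud(c);h=cv2.cvtColor(c['image'],cv2.COLOR_RGB2HSV);c0=np.array([566.3,13.])
    near=np.hypot(P[...,0]-566,P[...,1]-13)<50
    b=near&(h[...,0]>95)&(h[...,0]<125)&(h[...,1]>110)&(P[...,2]>65)&(P[...,2]<85)
    print('rim',b.sum(),np.median(P[b][:,2]),edge(c,b,77,39,c0))
    br=near&(h[...,0]>12)&(h[...,0]<32)&(h[...,1]>110)
    t=br&(P[...,2]>116)&(P[...,2]<128)
    print('top',t.sum(),np.median(P[t][:,2]),edge(c,t,122,21,c0))
    q=P[t];print('tilt',np.degrees(np.linalg.lstsq(np.c_[q[:,:2]-c0,np.ones(len(q))],q[:,2],rcond=None)[0][:2]))
E
python3 - <<'E'
from n import *
s=read_state();print(s['tcp_pos'],s['grip_width'],s['ft_force'])
for n in('wrist','top'):
    c=grab(n,n+'8');print(n);measure(c)
E
```

```text
[566.2222035  -40.62671741 237.53990408] 1.0008524236769805 [ 0.28482371 -0.13140809  0.07235095]
wrist
rim 280 77.19768335582967 (array([565.22,  15.88]), np.float64(1.35), 32)
top 1636 121.99498761808351 (array([565.4 ,  11.91]), np.float64(0.6), 61)
tilt [0.00184318 0.19550905]
top
rim 52 75.52315369181338 (array([567.26,  11.47]), np.float64(0.0), 1)
top 108 121.0475156875674 (array([566.3 ,  11.83]), np.float64(0.93), 9)
tilt [-1.44156252 -1.34529974]
```

View pics/wrist8.png

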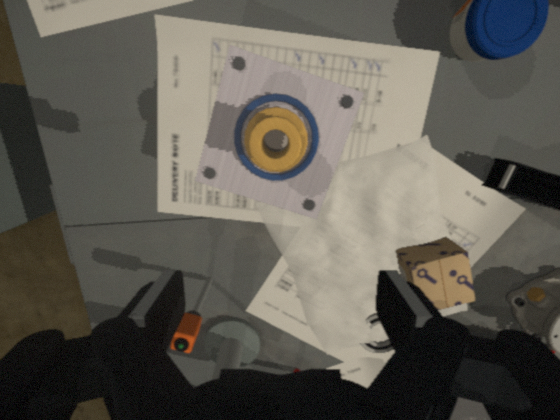

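w8 shows the bush seated inside the rim at (276,139), top at z = 122, fingers off. Next the probe: above the head, tool turned to its flats.

Emit:
arm_command:
  deltas:
    - {"dp": [-0.267, -0.723, 0.1], "angular": [0, 0, 0.143]}
    - {"dp": [-0.267, -0.723, 0.1], "angular": [0, 0, 0.143]}
    - {"dp": [-0.267, -0.723, 0.1], "angular": [0, 0, 0.143]}
    - {"dp": [-0.267, -0.723, 0.1], "angular": [0, 0, 0.143]}
    - {"dp": [-0.267, -0.723, 0.1], "angular": [0, 0, 0.143]}
    - {"dp": [-0.267, -0.723, 0.1], "angular": [0, 0, 0.143]}
    - {"dp": [-0.267, -0.723, 0.1], "angular": [0, 0, 0.143]}

```text
t: 9.55
tcp_pos: [485.9, -254.8, 266.0]
tool_rot: [-0.001, 0.618, 0.786, 0.0]
ft_force: [0.3, 1.5, 0.1]
grip_width: 1.006
grasp_force: 0.0
```

```bash
cat > p.py <<'E'
from h import *
s=read_state();T=s['tcp_pos'];q=s['tool_rot'];print(T,'yaw y-axis',np.degrees(2*np.arctan2(q[2],q[1]))-90)
c=grab('wrist','w9');P=cloud(c)
near=np.hypot(P[...,0]-486,P[...,1]+257)<30
t=near&(P[...,2]>174)&(P[...,2]<182)
print('head',t.sum(),np.median(P[t][:,2]),cv2.minAreaRect(P[t][:,:2].astype(np.float32)))
t=near&(P[...,2]>183)&(P[...,2]<190);print('cap',t.sum(),np.median(P[t][:,2]),cv2.minEnclosingCircle(P[t][:,:2].astype(np.float32)))
E
python3 p.py
```

```text
[ 485.90476966 -254.77719728  265.97269507] yaw y-axis 13.612008835973029
head 725 178.76903913688858 ((486.5459289550781, -257.27838134765625), (26.03594207763672, 25.78561019897461), 12.482949256896973)
cap 255 183.664697369496 ((486.7388000488281, -257.3822937011719), 8.711710929870605)
```

Emit:
arm_command:
  deltas:
    - {"dp": [0.002, -0.008, -0.1], "angular": [0, 0, -0.004]}
    - {"dp": [0.002, -0.008, -0.2], "angular": [0, 0, -0.004]}
    - {"dp": [0.002, -0.008, -0.29], "angular": [0, 0, -0.004]}
    - {"dp": [0.002, -0.008, -0.37], "angular": [0, 0, -0.004]}
    - {"dp": [0.002, -0.008, -0.42], "angular": [0, 0, -0.004]}
    - {"dp": [0.002, -0.008, -0.42], "angular": [0, 0, -0.004]}
    - {"dp": [0.002, -0.008, -0.42], "angular": [0, 0, -0.004]}

```text
t: 10.3
tcp_pos: [487.4, -255.9, 140.7]
tool_rot: [-0.0, 0.62, 0.784, 0.0]
ft_force: [0.5, 0.3, 0.7]
grip_width: 1.0
grasp_force: 0.0
```

```bash
python3 p.py
```

```text
[ 487.39370723 -255.9322423   140.65568194] yaw y-axis 13.322346536002541
head 2687 178.70101626947644 ((486.6861572265625, -257.36346435546875), (26.10939598083496, 26.794458389282227), 12.522710800170898)
cap 999 183.52799631074407 ((486.64630126953125, -257.2723388671875), 8.991593360900879)
```

Emit:
arm_command:
  deltas:
    - {"dp": [-0.002, -0.004, 0], "angular": [0, 0, 0]}
    - {"dp": [-0.002, -0.004, 0], "angular": [0, 0, 0]}
    - {"dp": [-0.002, -0.004, 0], "angular": [0, 0, 0]}
    - {"dp": [-0.002, -0.004, 0], "angular": [0, 0, 0]}
    - {"dp": [-0.002, -0.004, 0], "angular": [0, 0, 0]}
    - {"dp": [-0.002, -0.004, 0], "angular": [0, 0, 0]}
    - {"dp": [-0.002, -0.004, 0], "angular": [0, 0, 0]}
    - {"dp": [-0.002, -0.004, 0], "angular": [0, 0, 0]}
  grip: 0
  squeeze: 60

```text
t: 11.15
tcp_pos: [486.1, -259.1, 140.8]
tool_rot: [0.0, 0.621, 0.783, -0.0]
ft_force: [-1.5, 1.3, 6.3]
grip_width: 0.297
grasp_force: 58.8
```

Emit:
arm_command:
  deltas:
    - {"dp": [0, 0, 0.05], "angular": [0, 0, 0]}
    - {"dp": [0, 0, 0.12], "angular": [0, 0, 0]}
    - {"dp": [0, 0, 0.2], "angular": [0, 0, 0]}
    - {"dp": [0, 0, 0.3], "angular": [0, 0, 0]}
    - {"dp": [0, 0, 0.4], "angular": [0, 0, 0]}
    - {"dp": [0, 0, 0.5], "angular": [0, 0, 0]}
    - {"dp": [0, 0, 0.5], "angular": [0, 0, 0]}
    - {"dp": [0, 0, 0.5], "angular": [0, 0, 0]}

```text
t: 11.95
tcp_pos: [486.0, -259.0, 290.3]
tool_rot: [0.0, 0.622, 0.783, -0.0]
ft_force: [-0.7, -1.2, -1.8]
grip_width: 0.297
grasp_force: 60.0
```

Emit:
arm_command:
  deltas:
    - {"dp": [0.04, 0.1, 0], "angular": [0, 0, 0]}
    - {"dp": [0.1, 0.25, 0], "angular": [0, 0, 0]}
    - {"dp": [0.15, 0.4, 0], "angular": [0, 0, 0]}
    - {"dp": [0.21, 0.55, 0], "angular": [0, 0, 0]}
    - {"dp": [0.25, 0.65, 0], "angular": [0, 0, 0]}
    - {"dp": [0.265, 0.7, 0], "angular": [0, 0, 0]}
    - {"dp": [0.265, 0.7, 0], "angular": [0, 0, 0]}
    - {"dp": [0.265, 0.7, 0], "angular": [0, 0, 0]}

```text
t: 12.75
tcp_pos: [564.9, -50.2, 289.2]
tool_rot: [-0.001, 0.622, 0.783, -0.001]
ft_force: [0.2, -0.3, -1.0]
grip_width: 0.295
grasp_force: 59.7
```

```bash
python3 - <<'E'
from n import *
s=read_state();T=s['tcp_pos'];print(T,s['grasp_force'],s['tool_rot'])
c=grab('wrist','w10');sc=grab('scene','s10');measure(c)
P=cloud(c);q=(np.hypot(P[...,0]-T[0],P[...,1]-T[1])<22)&(P[...,2]>150)&(P[...,2]<275)
p=P[q]
for z in range(165,275,10):
    w=p[abs(p[:,2]-z)<5]
    if len(w)>5: print(z,len(w),(w.mean(0)-T).round(1),(np.ptp(w,0)).round(1))
cv2.imwrite('pics/v10.png',np.hstack([cv2.imread('pics/w10.png')[:,100:460],cv2.imread('pics/s10.png')[60:,100:460].copy() if 0 else cv2.resize(cv2.imread('pics/s10.png')[100:340,170:376],(360,420))]))
E
```

```text
[564.86766768 -50.18531339 289.24428229] 59.740633964538574 [-6.02195093e-04  6.21651028e-01  7.83293525e-01 -9.43956819e-04]
rim 239 77.1127992879185 (array([563.81,  14.53]), np.float64(1.54), 32)
top 1180 121.9822273109348 (array([565.15,  11.7 ]), np.float64(0.68), 61)
tilt [-0.05400732  0.05010759]
165 8 [  -1.     5.2 -120.9] [7.4 3.  2.8]
175 36 [  -1.3    5.  -114.2] [9.2 4.  9.2]
185 39 [  -1.4    4.8 -104.4] [9.  5.9 9.8]
195 46 [ -1.5   5.  -94.4] [8.7 5.2 9.9]
205 52 [ -1.5   4.8 -84.1] [9.7 4.6 9.6]
215 59 [ -1.1   4.9 -74. ] [9.4 6.3 9.8]
225 61 [ -1.5   4.7 -64.3] [9.1 6.  9.3]
235 74 [ -1.4   4.8 -54.7] [9.6 4.9 9.8]
245 89 [ -1.4   4.9 -44.3] [9.7 6.  9.9]
255 48 [ -1.7   5.3 -36.3] [8.2 3.8 6.1]
```

View pics/v10.png

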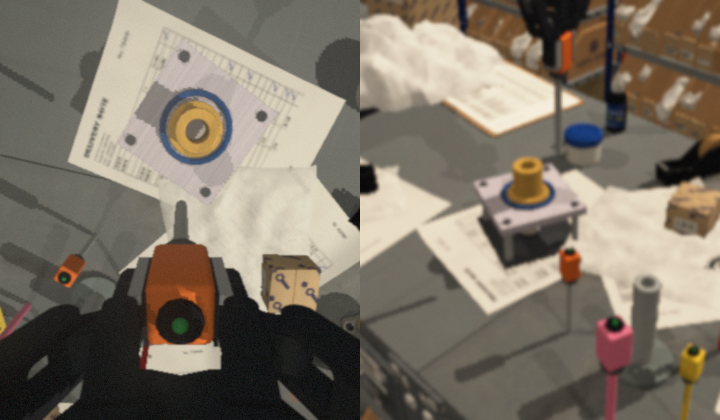

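The wrist view (left) shows the rod at (181,222) hanging vertically under the orange head and the bush at (196,130). The scene view (right) shows the probe held clear, with its tip above the bush. Moving over the bore.

Emit:
arm_command:
  deltas:
    - {"dp": [0.002, 0.05, 0], "angular": [0, 0, 0]}
    - {"dp": [0.002, 0.12, 0], "angular": [0, 0, 0]}
    - {"dp": [0.003, 0.18, 0], "angular": [0, 0, 0]}
    - {"dp": [0.003, 0.203, 0], "angular": [0, 0, 0]}
    - {"dp": [0.003, 0.203, 0], "angular": [0, 0, 0]}
    - {"dp": [0.003, 0.203, 0], "angular": [0, 0, 0]}

```text
t: 13.45
tcp_pos: [566.4, 10.9, 290.3]
tool_rot: [0.0, 0.622, 0.783, -0.0]
ft_force: [-0.7, -0.6, -2.0]
grip_width: 0.3
grasp_force: 59.7
```

```bash
cat > r.py <<'E'
from n import *
import sys
k=sys.argv[1]
s=read_state();T=s['tcp_pos'];print(T,s['grasp_force'],s['tool_rot'],s['ft_force'])
def rodfit(c):
    P=cloud(c);o=np.array(c['origin'])
    p=P[(np.hypot(P[...,0]-T[0],P[...,1]-T[1])<12)&(P[...,2]>T[2]-118)&(P[...,2]<T[2]-40)&(P[...,2]>124)]
    v=(o-T)[:2];v/=np.linalg.norm(v);n=np.array([-v[1],v[0]])
    for lo in np.arange(p[:,2].min(),p[:,2].max(),25):
        w=p[(p[:,2]>=lo)&(p[:,2]<lo+25)];a=w[:,:2]-T[:2]
        f=least_squares(lambda t:np.hypot(*(a-t).T)-5,-2*v,loss='soft_l1',f_scale=.5).x
        print('rod z',lo.round(),len(w),(T[:2]+f).round(2))
for n in('wrist','scene'):
    c=grab(n,n+k);print(n);rodfit(c)
    try: measure(c)
    except Exception as e: print(e)
E
python3 r.py 11
```

```text
[566.4236826   10.91517912 290.34452866] 59.74312126636505 [ 1.80063345e-04  6.21827714e-01  7.83153990e-01 -2.99624078e-04] [-0.71782349 -0.60359016 -2.04417251]
wrist
rod z 172.0 98 [566.09  11.96]
rod z 197.0 140 [566.08  11.91]
rod z 222.0 184 [565.98  11.82]
rod z 247.0 22 [566.    11.82]
rim 166 77.09441102293741 (array([564.07,  16.21]), np.float64(1.48), 26)
top 895 121.96310523934386 (array([565.22,  12.43]), np.float64(0.63), 55)
tilt [-0.016211   -0.46128129]
scene
rod z 173.0 40 [566.29  12.16]
rod z 198.0 39 [566.16  12.71]
rod z 223.0 49 [565.91  12.06]
rod z 248.0 5 [566.07  12.06]
operands could not be broadcast together with shapes (0,) (2,)
```

View pics/wrist11.png

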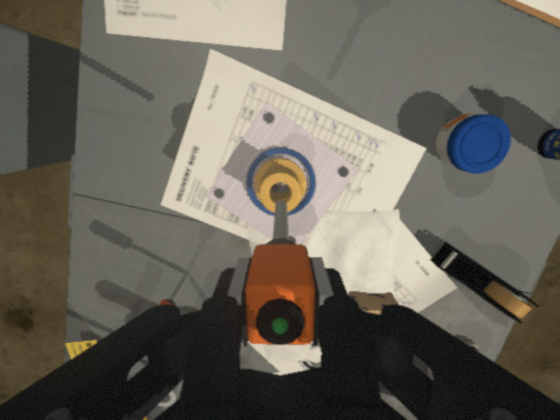

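w11 shows the rod tip at (281,190), over the bore at (281,187). Rod and bush agree to about 1 mm. Lowering to just above the bush for a last check.

Emit:
arm_command:
  deltas:
    - {"dp": [-0.001, 0.001, -0.04], "angular": [0, 0, 0]}
    - {"dp": [-0.001, 0.001, -0.08], "angular": [0, 0, 0]}
    - {"dp": [-0.001, 0.001, -0.11], "angular": [0, 0, 0]}
    - {"dp": [-0.001, 0.001, -0.12], "angular": [0, 0, 0]}
    - {"dp": [-0.001, 0.001, -0.12], "angular": [0, 0, 0]}

```text
t: 14.05
tcp_pos: [565.8, 12.1, 253.6]
tool_rot: [-0.001, 0.621, 0.783, -0.0]
ft_force: [-0.4, 0.2, -0.7]
grip_width: 0.296
grasp_force: 59.8
```

```bash
python3 r.py 12; python3 - <<'E'
from n import *
c=dict(np.load('pics/wrist12.npz'));P=cloud(c)
# geometric (depth only) mask of the bush's top face, circle fit of its outer edge
t=(np.hypot(P[...,0]-566,P[...,1]-12)<24)&(abs(P[...,2]-122)<2.5)
q=P[t];r=np.hypot(*(q[:,:2]-[565.6,12.2]).T)
print(t.sum(),'outer',edge(c,t,122,21,np.array([565.6,12.2])))
i=cv2.imread('pics/wrist12.png')
v,u=np.nonzero(t);cv2.imwrite('pics/c12.png',cv2.resize(i[v.min()-40:v.max()+40,u.min()-40:u.max()+40],None,fx=4,fy=4,interpolation=2)[:600,:800])
E
```

```text
[565.75890567  12.10007841 253.592036  ] 59.77106809616089 [-5.21682520e-04  6.21404266e-01  7.83489821e-01 -4.09177376e-04] [-0.41726381  0.17676771 -0.71489427]
wrist
rod z 136.0 101 [565.28  13.22]
rod z 161.0 132 [565.24  13.14]
rod z 186.0 189 [565.21  13.11]
rod z 211.0 26 [565.17  13.05]
rim 309 77.1030982739207 (array([564.37,  12.59]), np.float64(1.8), 33)
top 1108 121.96708820606128 (array([565.19,  12.63]), np.float64(0.6), 55)
tilt [ 0.23486666 -0.74469595]
scene
rod z 136.0 37 [565.82  13.39]
rod z 161.0 39 [565.63  14.23]
rod z 186.0 45 [565.41  13.46]
rod z 211.0 5 [564.82  14.57]
operands could not be broadcast together with shapes (0,) (2,) 
1084 outer (array([565.25,  12.02]), np.float64(0.63), 55)
```

View pics/c12.png

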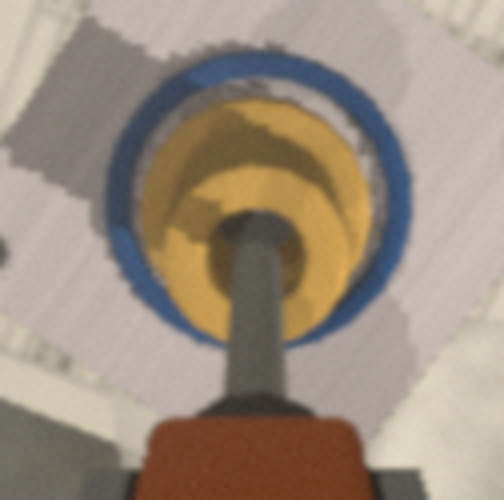

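The crop shows the rod in the middle of the bore mouth at (258,240), within 1 mm of the axis. Lowering in two stages.

Emit:
arm_command:
  deltas:
    - {"dp": [0, -0.003, 0], "angular": [0, 0, 0]}
    - {"dp": [0, -0.003, -0.03], "angular": [0, 0, 0]}
    - {"dp": [0, -0.003, -0.06], "angular": [0, 0, 0]}
    - {"dp": [0, -0.003, -0.09], "angular": [0, 0, 0]}
    - {"dp": [0, -0.003, -0.12], "angular": [0, 0, 0]}
    - {"dp": [0, -0.003, -0.15], "angular": [0, 0, 0]}
    - {"dp": [0, -0.003, -0.15], "angular": [0, 0, 0]}

```text
t: 14.85
tcp_pos: [565.3, 11.1, 207.8]
tool_rot: [-0.001, 0.621, 0.783, -0.001]
ft_force: [0.7, 0.2, -2.0]
grip_width: 0.298
grasp_force: 59.8
```

```bash
python3 r.py 13
```

```text
[565.26181735  11.12477944 207.76106944] 59.768999218940735 [-0.00094632  0.62140613  0.78348764 -0.00079814] [ 0.6556148   0.20827137 -1.96589101]
wrist
rod z 124.0 153 [564.63  12.17]
rod z 149.0 154 [564.65  12.08]
rim 547 77.10031977844193 (array([564.93,  12.07]), np.float64(1.44), 36)
top 1531 121.97144543257022 (array([565.17,  12.75]), np.float64(0.56), 54)
tilt [ 0.20979344 -0.83151508]
scene
rod z 125.0 41 [565.13  12.93]
rod z 150.0 25 [564.76  12.75]
operands could not be broadcast together with shapes (0,) (2,)
```

Emit:
arm_command:
  deltas:
    - {"dp": [0.002, 0.001, -0.02], "angular": [0, 0, 0]}
    - {"dp": [0.002, 0.001, -0.05], "angular": [0, 0, 0]}
    - {"dp": [0.002, 0.001, -0.08], "angular": [0, 0, 0]}
    - {"dp": [0.002, 0.001, -0.11], "angular": [0, 0, 0]}
    - {"dp": [0.002, 0.001, -0.14], "angular": [0, 0, 0]}
    - {"dp": [0.002, 0.001, -0.158], "angular": [0, 0, 0]}
    - {"dp": [0.002, 0.001, -0.158], "angular": [0, 0, 0]}
    - {"dp": [0.002, 0.001, -0.158], "angular": [0, 0, 0]}

```text
t: 15.75
tcp_pos: [566.8, 11.7, 162.0]
tool_rot: [-0.0, 0.621, 0.784, 0.0]
ft_force: [-0.5, 0.3, -0.9]
grip_width: 0.298
grasp_force: 59.8
```

```bash
python3 r.py 14; python3 - <<'E'
from h import *
c=dict(np.load('pics/wrist14.npz'));P=cloud(c);T=read_state()['tcp_pos']
t=(np.hypot(*(P[...,:2]-T[:2]).transpose(2,0,1))<22)&(P[...,2]>T[2]+32)&(P[...,2]<T[2]+60)
z=P[t][:,2];print('tip from cap top',np.percentile(z,95)-169,'from TCP',T[2]-123.8)
E
```

```text
[566.78047336  11.70852654 162.04403342] 59.77236986160278 [-2.55029131e-05  6.21382499e-01  7.83507363e-01  3.76359476e-05] [-0.48658446  0.25746616 -0.86811389]
wrist
tip from cap top 47.01154358539233 from TCP 38.50346433487867Traceback (most recent call last):
  File "r.py", line 14, in <module>
    c=grab(n,n+k);print(n);rodfit(c)
                           ~~~~~~^^^
  File "r.py", line 9, in rodfit
    for lo in np.arange(p[:,2].min(),p[:,2].max(),25):
                        ~~~~~~~~~~^^
    return umr_minimum(a, axis, None, out, keepdims, initial, where)
ValueError: zero-size array to reduction operation minimum which has no identity
```

```bash
python3 - <<'E'
from n import *
T=read_state()['tcp_pos']
for n in('wrist','scene'):
    c=grab(n,n+'15');P=cloud(c);h=cv2.cvtColor(c['image'],cv2.COLOR_RGB2HSV)
    near=np.hypot(P[...,0]-T[0],P[...,1]-T[1])<22
    o=near&(h[...,0]<16)&(h[...,1]>140)
    z=P[o][:,2];print(n,o.sum(),'orange z',np.percentile(z,[1,5,50,95,99]).round(1))
    t=o&(P[...,2]>np.percentile(z,95)-4);print('headtop',t.sum(),np.median(P[t][:,2]),cv2.minAreaRect(P[t][:,:2].astype(np.float32)))
    g=near&(h[...,0]>45)&(h[...,0]<80)&(h[...,1]>100);print('lamp',g.sum(),P[g].mean(0) if g.any() else '')
    rd=(np.hypot(P[...,0]-T[0],P[...,1]-T[1])<12)&(P[...,2]>124)&(P[...,2]<T[2]-16);p=P[rd]
    if rd.sum()>8:
        v=(np.array(c['origin'])-T)[:2];v/=np.linalg.norm(v);a=p[:,:2]-T[:2]
        print('rod',rd.sum(),T[:2]+least_squares(lambda t:np.hypot(*(a-t).T)-5,-2*v,loss='soft_l1',f_scale=.5).x)
    if n=='wrist':measure(c)
print(read_state()['tcp_pos'])
c=dict(np.load('pics/wrist9.npz')) if 0 else dict(np.load('pics/wrist11.npz'));P=cloud(c)
h=cv2.cvtColor(c['image'],cv2.COLOR_RGB2HSV);g=(P[...,2]>300)&(h[...,0]>45)&(h[...,0]<80)&(h[...,1]>100)
print('ref lamp at rod (566.05,11.95), TCP z 290.3:',g.sum(),P[g].mean(0))
E
```

```text
wrist 4819 orange z [160.6 165.3 198.  201.4 204.3]
headtop 2502 200.241606272725 ((566.6927490234375, 14.094024658203125), (27.259910583496094, 27.63175392150879), 15.050630569458008)
lamp 285 [566.20542406  16.16782243 216.15302983]
rod 37 [566.47777036  12.69918156]
rim 882 77.11178195681237 (array([565.25,  12.05]), np.float64(1.15), 35)
top 1625 121.99266253090903 (array([565.33,  12.84]), np.float64(0.49), 41)
tilt [ 0.5065398  -2.38792604]
scene 114 orange z [158.  159.  184.5 200.2 202.8]
headtop 31 199.3247096331924 ((569.1368408203125, 2.309199333190918), (29.412015914916992, 9.056021690368652), 32.360023498535156)
lamp 0 
rod 27 [566.90610793  13.1865787 ]
[566.99977976  11.68834785 162.45580362]
ref lamp at rod (566.05,11.95), TCP z 290.3: 342 [567.07910841  15.67988959 347.30410485]
```

Tip is at about 38 mm and the rod about 1.2 mm off centre in x. A small trim, then hold still.

Emit:
arm_command:
  deltas:
    - {"dp": [-0.003, 0, -0.005], "angular": [0, 0, 0]}
    - {"dp": [-0.003, 0, -0.005], "angular": [0, 0, 0]}
    - {"dp": [-0.003, 0, -0.005], "angular": [0, 0, 0]}
    - {"dp": [-0.003, 0, -0.005], "angular": [0, 0, 0]}
    - {"dp": [-0.003, 0, -0.005], "angular": [0, 0, 0]}
    - {"dp": [-0.003, 0, -0.005], "angular": [0, 0, 0]}

```text
t: 16.5
tcp_pos: [565.8, 11.6, 160.6]
tool_rot: [0.0, 0.621, 0.783, 0.0]
ft_force: [-0.9, -0.1, -1.8]
grip_width: 0.297
grasp_force: 59.8
```

```bash
python3 - <<'E'
from n import *
s=read_state();T=s['tcp_pos'];print(T,s['grasp_force'],s['ft_force'],abs(s['joint_velocities']).max())
c=grab('wrist','w16');P=cloud(c)
p=P[(np.hypot(P[...,0]-T[0],P[...,1]-T[1])<12)&(P[...,2]>124)&(P[...,2]<T[2]-16)]
v=(np.array(c['origin'])-T)[:2];v/=np.linalg.norm(v);a=p[:,:2]-T[:2]
r=T[:2]+least_squares(lambda t:np.hypot(*(a-t).T)-5,-2*v,loss='soft_l1',f_scale=.5).x
print('rod',r);measure(c)
if np.hypot(*(r-[565.3,12.5]))<2 and s['grasp_force']>30: print(finish_job())
E
```

```text
[565.8485366   11.64476231 160.56849064] 59.771186113357544 [-0.87307816 -0.11450814 -1.7792546 ] 0.001562319762213033
rod [565.37624066  12.56755568]
rim 915 77.06945952742717 (array([565.3,  12. ]), np.float64(1.13), 34)
top 1624 121.92546668908567 (array([565.21,  12.82]), np.float64(0.5), 41)
tilt [ 0.54177456 -2.40383373]
the job is handed in; nothing more can be done
None
```

I handed the job in at about 16.5 s (no verdict returned): the bronze bush is seated inside the blue rim, and the orange probe is held still and upright with its rod within about 0.5 mm of the bore axis by camera and its tip about 37 mm above the stand's underside.

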